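# Release the cam and dock the phone in the reader fixture

### The job

Dock the phone that lies in the channel of the reader fixture: with a fingertip against the cam lever's upright pin, push it round by the far side until the cam's low point faces the follower slide, and only then push the slide's upright plate forward until the slide is fully home and the phone rests against the dock block. Everything is done by pushing: lift nothing, leave the cam at its low point, and leave the other things on the bench where they are.

Things in the scene. Friction and masses are not known exactly. Their poses are not given: they have to be found in the camera images.
- fixture: Fixed grey metal plate 295 x 240 x 10 mm; origin at bench height. +x is 'forward', the way the slide is pushed, away from the robot (within 0.36 rad); +y left, z up. Plate spans x -130 to 165, y -130 to 110 mm. The phone channel runs along x at y = 50 mm between low rails; a black dock block ends it, face at x = 141, top 34 mm high. Cam pivot at x = 20, y = -60 mm.
- cam (a joint): Cam angle (rad), positive anticlockwise from above. 0 = low point: the disc's thin side faces the slide's pad, lever points to the fixture's right (-y); near 2.7 the thick side stops the slide 25 mm short. At angle a the lever points along a - 1.35 rad from fixture +x toward +y. Starts 1.9 to 2.7, stops at -0.25 and 2.8. Stiff, stays where left: 5 N at the pin turns it. Within 0.5 rad of 0 counts.
- cam_pivot (a point): Point on the cam's upright pivot axis, 55 mm above the bench. The cam is a steel disc, 64 mm across, 18 mm thick, pivoted 13 mm off its centre: its rim is 19 mm from the pivot on the thin (low) side, 45 mm on the thick side. The pad of the slide comes at it from the robot's side. The bolt head on the axis tops out at 39 mm.
- cam_pin (a point): On the centre line of the black upright pin at the end of the cam's flat lever, 60 mm from the pivot axis, 55 mm above the bench. The pin is 14 mm thick and free from 37 mm (lever's top) to 75 mm above the bench; nothing else in its sweep is higher than 40 mm. From the start it goes clockwise, round by the far (+x) side.
- follower (a joint): Travel (m) of the follower slide along fixture +x: starts 0 to 0.010, fully home (end stop) at 0.055, within 4 mm counts. 2 N moves it, no spring; it stays where left. An aluminium crossbar 190 mm wide, top 28 mm above the bench, at the plate's robot end: its right part carries the steel pad that meets the cam, its left part pushes the phone's near edge.
- push_face (a point): Middle of the rear face (towards the robot) of the black upright push plate on the slide: 50 mm wide along fixture y, 10 mm thick, top 76 mm above the bench; this point is 56 mm above the bench. At travel s it lies at fixture x = -85 mm + s, y = 0.
- phone: Loose dark phone, 150 x 72 x 8 mm, screen up, lying in the channel, long side along fixture x; origin at the centre of its underside, 10 mm above the bench. Starts 21 to 35 mm short of its place; the slide pushes it. Docked with its origin at fixture x = 65 mm (61 or more counts), lying flat. Must not be lifted.
- spare_phone: Loose white phone 140 x 68 x 8 mm lying on the bench right of the fixture; leave alone.
- old_phone: Loose black phone 146 x 70 x 9 mm lying far to the left; leave alone.
- screwdriver: Screwdriver 150 mm long lying left of the fixture; leave alone.
- tweezers: Steel tweezers 115 mm long, 5 mm high, lying left of the fixture; leave alone.
- screw_tin: Small aluminium tin, 34 mm across, 28 mm high, standing on the fixture's far right corner (near x = 142, y = -98 mm of the fixture, top 38 mm above the bench); leave alone.
- loupe: Black eyepiece loupe, 42 mm across and 42 mm high, standing beyond the dock block; leave alone.
- bottle: White bottle 52 mm across and 100 mm high, standing to the right of the bench; leave alone.
Not all that is in view belongs to the job. Leave any pink, red or yellow look-alike of the phone alone.

How it is judged:
By the outcome, as a careful person would: the job done as asked, in the order asked, and still so for the second after the job is handed in, with the robot touching nothing.
It also fails if it takes over 48 s, if anything falls off the work surface, if the arm or the gripper's body presses on something with over 40 N, if the wrist force passes 120 N, or if a joint passes its speed limit or range.

### The arm

A 6-joint arm with a two-finger parallel gripper is mounted at the origin on the work surface. World frame = base frame: x ahead of the robot, y to its left, z up, the work surface at z = 0. Lengths are in m, angles in rad, forces in N, time in s.
With the tool pointing down it reaches from about 0.25 to 0.775 m from the base axis. Payload 4 kg.
Tool frame: the origin (TCP) lies on the centre line of the jaws, within the pads' length; the fingertips stand 8 mm ahead of it and the grasp point (between the pads) lies 11 mm behind it; z points along the fingers, y is the direction in which the jaws open and shut (so a half turn about z gives the same grasp; the last joint's range is limited). The gripper opens to 94 mm and grips with 3 to 60 N. Pads are 16 mm wide; open, the fingers measure 119 mm over their backs; the gripper's body (75 mm by 177 mm) begins 78 mm behind the grasp point.
Start: joints at [1.076, 0.087, 1.371, -0, 1.684, -0.103], TCP at [0.21, 0.508, 0.214] pointing down, gripper open.
Joint ranges: [-3.1, 3.1], [-0.76, 2.03], [0.27, 2.55], [-1.08, 4.22], [0.17, 2.65], [-2.57, 2.57]. Speed limits (rad/s): [2.79, 2.79, 3.14, 3.14, 3.14, 3.14].

### API

Orientations are given as [roll, pitch, yaw] about the fixed x, y, z axes, in that order (R = Rz(yaw) Ry(pitch) Rx(roll)).
In Python, from bench import robot, cams, close_job gives the robot as it stands.
- The arm moves only by the tool arm_command, never from a script. Its argument "plan" is one flat list of numbers, 7 for each row, row after row: the shift along the tool's x, y, z in cm, then the turn, a rotation vector about the tool's x, y, z in degrees, then the closure, from 0 (fully open) to 1 (shut). A call has 1 to 8 rows; each row shifts and turns the commanded pose from where the row before left it, along the tool's axes as they then stand; what a row does not reach is not made up. A row lasts 1/8 s, in which the tool goes at most 62.5 mm and 10.7 degrees, less where a joint would pass 70% of its speed; a pose out of reach is approached as far as the arm can. A call with a gripper value outside its range is refused whole. The fingers move at their own pace and stop on an object; the grip force is fixed at half the most. Time passes only in rows, so rows that do not move let the fingers close. It gives the time, the measured TCP pose, the force and the opening at its end, in the units of the state.
- robot.get_obs(): the state, without advancing time (a new reading comes with each control period).
- cams.snapshot(name): name is "scene" or "side" or "wrist"; returns a dict with "pixels" (480x640x3 uint8, red, green, blue), "fov_y" (degrees; the focal length in pixels is half the picture's height over the tangent of half this angle, whatever the lens; pixels are square), "cx", "cy" (the principal point, pixels), "camera_from_world" (4x4, takes a point from world to camera coordinates); the wrist camera has in their place "tool_from_camera" (4x4, takes a point from camera to tool coordinates, whose origin is the TCP and whose axes are the flange's). Camera axes: x right, y up, looking along -z (the intrinsics and any distortion apply to the point x, -y, -z); pixel columns grow to the right and rows downward; lengths in m; the calibration is good to about 2 mm. A picture is of the moment at which its call begins: read the wrist's pose just before it. There is no depth.
- close_job(): hands the job in, once; it reports no verdict.
The state is a dict: "time": time; "joint_positions": joint angles; "qvel": joint speeds; "joint_torque": joint torques, N m; "tool_pos": TCP position; "ee_rot": TCP orientation; "wrist_force": force on the tool from outside, world axes, zero at the start; "wrist_torque": the same for the moment, N m; "width": finger opening in m.
Only numpy, scipy, OpenCV 4.12 (cv2) and the standard library are available. Lean on these libraries where they do the work, as an engineer would, in place of code of your own. Each camera call takes 0.05 s, during which the arm holds its last target.

## Working session

There is one attempt and no reset: what is moved stays moved. The work goes in short steps, Python scripts to look and compute and a tool call to move; the robot and the scene stay as the last step left them, time stands still between calls to the robot, and variables do not carry over. Pictures are saved under pics/ and viewed, and the job is handed in when it is done.

Besides the shell and the picture viewer there is one more tool, called after ">>>" in YAML: its name, and indented under it one key for each argument. arm_command: Moves the arm, as the interface text tells. Its arguments: {"type":"object","properties":{"plan":{"type":"array","items":{"type":"number"}}},"required":["plan"]}

```bash
mkdir -p pics; ls; python3 - <<'E'
from bench import robot,cams
import cv2,numpy as np
print(robot.get_obs())
for n in ["scene","side","wrist"]:
    s=cams.snapshot(n)
    cv2.imwrite(f"pics/{n}0.png",s["pixels"][:,:,::-1])
    print(n,{k:(np.round(v,4).tolist() if k!="pixels" else 0) for k,v in s.items() if not isinstance(v,str)})
E
```

```text
pics
{'time': 0.0, 'joint_positions': array([ 1.07587388e+00,  8.79552204e-02,  1.37224185e+00, -2.17585374e-05,
        1.68355635e+00, -1.03081000e-01]), 'qvel': array([-0.00095416,  0.00249037,  0.00045719,  0.00233322, -0.00023094,
       -0.00078242]), 'joint_torque': array([-1.32293040e-03, -3.40180528e+01, -3.02420104e+01,  7.14631914e-02,
        3.30667372e-02, -1.68807342e-04]), 'tool_pos': array([0.20979495, 0.50785664, 0.21231031]), 'ee_rot': array([-3.13944114e+00, -2.00828208e-04,  2.74974857e+00]), 'wrist_force': array([ 0.72905251, -0.07878212,  0.19976436]), 'wrist_torque': array([-0.00206211, -0.02030687,  0.03949712]), 'width': 0.09410924358708345}
scene {'pixels': 0, 'fov_y': 54.2005, 'cx': 312.1901, 'cy': 243.0186, 'camera_from_world': [[0.2616, 0.9651, 0.0076, -0.1438], [-0.6056, 0.158, 0.7799, 0.3262], [0.7515, -0.2086, 0.6258, -1.5265], [0.0, 0.0, 0.0, 1.0]]}
side {'pixels': 0, 'fov_y': 57.1069, 'cx': 324.425, 'cy': 248.8003, 'camera_from_world': [[0.9711, -0.2379, 0.0183, -0.5894], [0.1282, 0.5846, 0.8011, -0.1394], [-0.2013, -0.7756, 0.5982, -1.0299], [0.0, 0.0, 0.0, 1.0]]}
wrist {'pixels': 0, 'fov_y': 69.2566, 'cx': 320.074, 'cy': 242.1168, 'tool_from_camera': [[0.0009, 0.9733, 0.2296, 0.0657], [1.0, -0.0008, -0.0007, 0.0011], [-0.0005, 0.2296, -0.9733, -0.1709], [0.0, 0.0, 0.0, 1.0]]}
```

View pics/scene0.png

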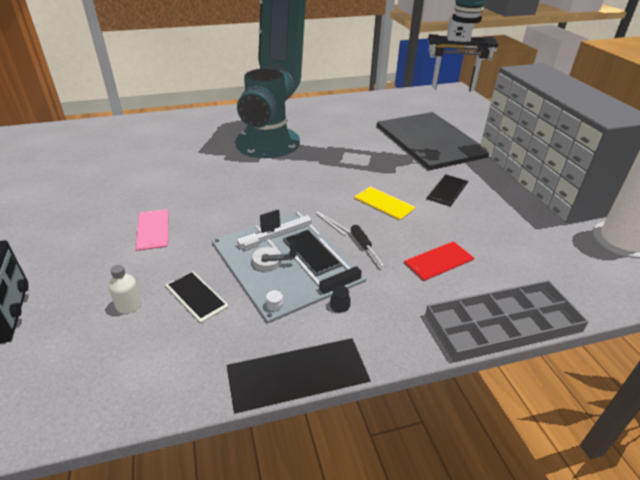

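View pics/side0.png

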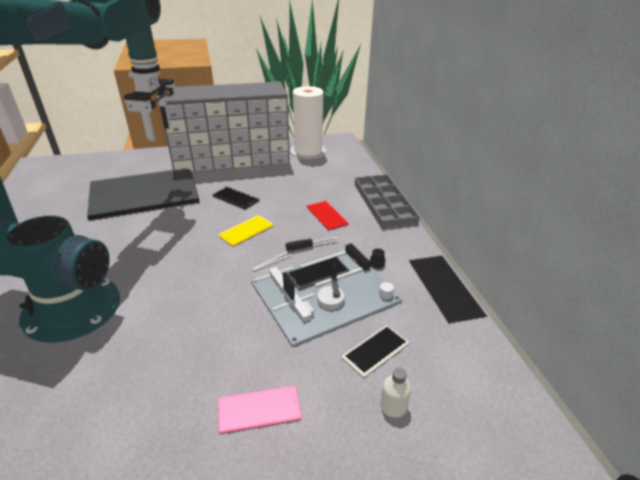

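View pics/wrist0.png

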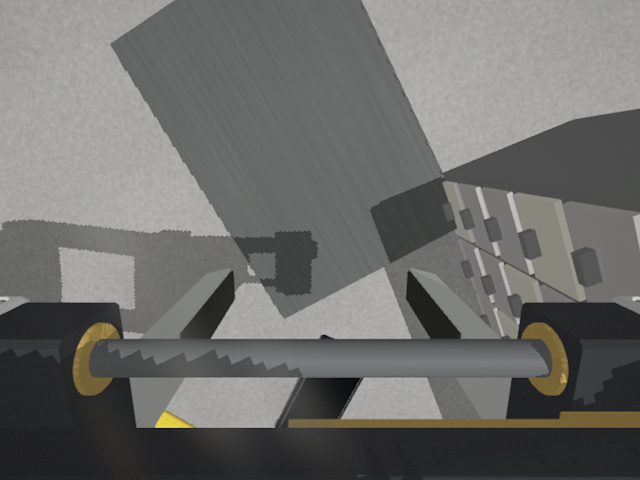

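```bash
python3 - <<'E'
import cv2
a=cv2.imread("pics/scene0.png")[195:330,200:380]; cv2.imwrite("pics/sc.png",cv2.resize(a,None,fx=4.4,fy=4.4,interpolation=cv2.INTER_CUBIC))
a=cv2.imread("pics/side0.png")[230:350,240:410]; cv2.imwrite("pics/si.png",cv2.resize(a,None,fx=4.6,fy=4.6,interpolation=cv2.INTER_CUBIC))
E
python3 -c "
from bench import cams
s=cams.snapshot('scene'); print(s.keys(), {k:v for k,v in s.items() if isinstance(v,str)})"
```

```text
dict_keys(['pixels', 'fov_y', 'cx', 'cy', 'camera_from_world']) {}
```

View pics/sc.png

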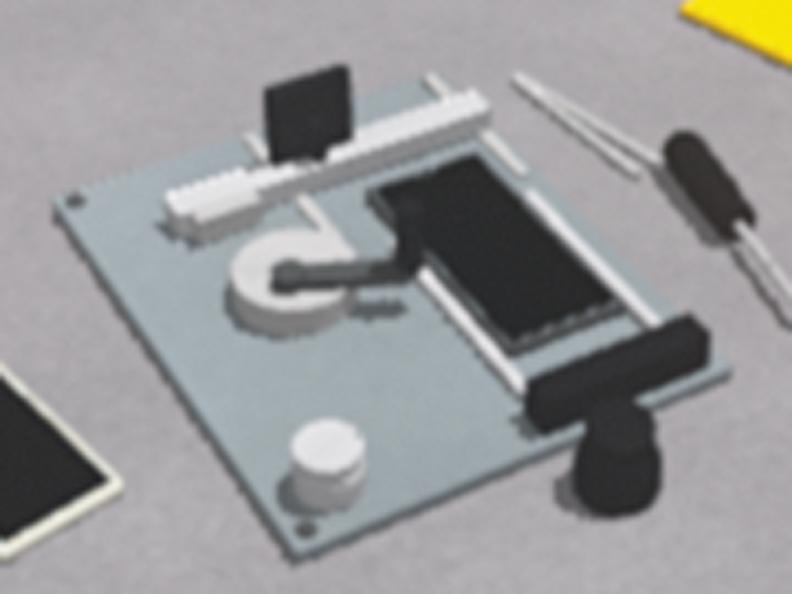

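View pics/si.png

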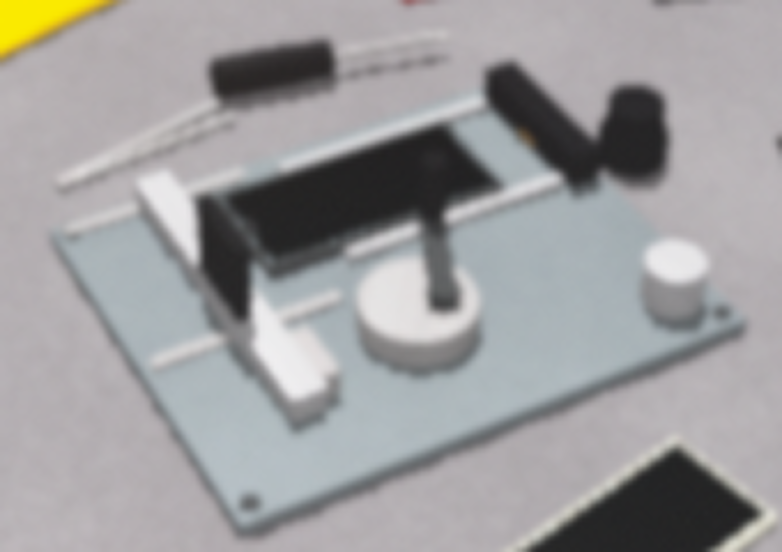

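```bash
cat > h.py <<'E'
import numpy as np
CAM={'scene':(54.2005,312.1901,243.0186,[[0.2616,0.9651,0.0076,-0.1438],[-0.6056,0.158,0.7799,0.3262],[0.7515,-0.2086,0.6258,-1.5265]]),
'side':(57.1069,324.425,248.8003,[[0.9711,-0.2379,0.0183,-0.5894],[0.1282,0.5846,0.8011,-0.1394],[-0.2013,-0.7756,0.5982,-1.0299]])}
def ray(n,u,v):
    f,cx,cy,T=CAM[n];f=240/np.tan(np.radians(f/2));T=np.array(T)
    R=T[:,:3];d=R.T@np.array([(u-cx)/f,-(v-cy)/f,-1]);return -R.T@T[:,3],d
def onz(n,u,v,z):
    o,d=ray(n,u,v);return o+d*(z-o[2])/d[2]
def proj(n,p):
    f,cx,cy,T=CAM[n];f=240/np.tan(np.radians(f/2));T=np.array(T);c=T[:,:3]@p+T[:,3]
    return cx+f*c[0]/-c[2], cy-f*c[1]/-c[2]
def crop(n,x,y):
    return (200+x/4.4,195+y/4.4) if n=='scene' else (240+x/4.6,230+y/4.6)
E
python3 - <<'E'
from h import *
C=[('scene',55,203,-130,-130),('scene',295,553,165,-130),('scene',730,370,165,110),('scene',428,80,-130,110),
('side',55,232,-130,110),('side',240,523,-130,-130),('side',743,322,165,-130)]
P=[];Q=[]
for n,x,y,a,b in C:
    p=onz(n,*crop(n,x,y),0.01);P.append(p[:2]);Q.append((a/1e3,b/1e3));print(n,a,b,p.round(4))
P=np.array(P);Q=np.array(Q)
z=(P-P.mean(0))@[1,1j];w=(Q-Q.mean(0))@[1,1j]
k=(z*w.conj()).sum();th=np.angle(k);print('scale',abs(k)/(abs(w)**2).sum(),'th',th)
R=np.array([[np.cos(th),-np.sin(th)],[np.sin(th),np.cos(th)]]);t=P.mean(0)-R@Q.mean(0);print('origin',t)
print('res mm',((P-Q@R.T-t)*1e3).round(1).tolist())
def fx(p):return R.T@(p[:2]-t)
for nm,n,x,y,zz in [('bolt','scene',288,268,.039),('bolt','side',443,295,.039),('pintop','scene',410,200,.075),('pintop','side',435,158,.075),
 ('plate topR','scene',268,88,.076),('plate topL','scene',345,70,.076),('tin','scene',328,445,.038),('tin','side',675,262,.038),('ph NR','scene',370,192,.018),('phFR','scene',512,340,.018)]:
    p=onz(n,*crop(n,x,y),zz);print(nm,n,p.round(4),(fx(p)*1e3).round(1))
E
```

```text
scene -130 -130 [ 0.485  -0.2267  0.01  ]
scene 165 -130 [ 0.763  -0.1492  0.01  ]
scene 165 110 [0.7004 0.079  0.01  ]
scene -130 110 [ 0.4239 -0.0056  0.01  ]
side -130 110 [ 0.4189 -0.0028  0.01  ]
side -130 -130 [ 0.4799 -0.2278  0.01  ]
side 165 -130 [ 0.7601 -0.1521  0.01  ]
scale 0.9786169174305918 th 0.27239541431626113
origin [ 0.5720211  -0.07076796]
res mm [[3.2, 4.3], [-3.0, 2.4], [-0.9, -0.6], [6.7, -5.8], [1.7, -3.0], [-1.9, 3.2], [-5.8, -0.5]]
bolt scene [ 0.6038 -0.1206  0.039 ] [ 17.2 -56.6]
bolt side [ 0.6033 -0.1281  0.039 ] [ 14.8 -63.6]
pintop scene [ 0.6106 -0.0594  0.075 ] [40.2  0.5]
pintop side [ 0.6152 -0.0631  0.075 ] [43.6 -4.2]
plate topR scene [ 0.5014 -0.1098  0.076 ] [-78.5 -18.6]
plate topL scene [ 0.4954 -0.0674  0.076 ] [-72.9  23.8]
tin scene [ 0.7284 -0.126   0.038 ] [135.8 -95.3]
tin side [ 0.7279 -0.1291  0.038 ] [134.4 -98.1]
ph NR scene [ 0.5283 -0.0629  0.018 ] [-40.   19.3]
phFR scene [ 0.6608 -0.0209  0.018 ] [98.9 24.1]
```

Phone candidates (scene pixels): in the channel (313,252), spare phone (196,296), old phone (447,190), and the pink (153,229), yellow (385,203) and red (440,261) look-alikes. I choose the dark one in the channel, as the crop confirms. The pin is at about (294,241) and the push plate at (270,221). Next I'll move over for a close wrist view.

>>> arm_command:
  plan: [-4,-2.3,-0.6,0,0,0,1,-4,-2.3,-0.6,0,0,0,1,-4,-2.3,-0.6,0,0,0,1,-4,-2.3,-0.6,0,0,0,1,-4,-2.3,-0.6,0,0,0,1,-4,-2.3,-0.6,0,0,0,1,-4,-2.3,-0.6,0,0,0,1,-4,-2.3,-0.6,0,0,0,1]

```text
time: 1.2
tool_pos: [0.4362, 0.2148, 0.2616]
ee_rot: [3.141, -0.0, 2.75]
wrist_force: [0.1, 0.1, 0.6]
width: 0.0172
```

>>> arm_command:
  plan: [-4,-2.3,-0.6,0,0,0,1,-4,-2.3,-0.6,0,0,0,1,-4,-2.3,-0.6,0,0,0,1,-4,-2.3,-0.6,0,0,0,1,-4,-2.3,-0.6,0,0,0,1,-4,-2.3,-0.6,0,0,0,1,-4,-2.3,-0.6,0,0,0,1,-4,-2.3,-0.6,0,0,0,1]

```text
time: 2.2
tool_pos: [0.6617, -0.0774, 0.3092]
ee_rot: [3.141, -0.001, 2.75]
wrist_force: [0.1, 0.0, 0.0]
width: 0.0001
```

>>> arm_command:
  plan: [0,0,0,0,0,-8,1,0,0,0,0,0,-8,1,0,0,0,0,0,0,1,0,0,0,0,0,0,1]

```text
time: 2.7
tool_pos: [0.661, -0.076, 0.3093]
ee_rot: [3.141, -0.0, 3.027]
wrist_force: [-0.6, -0.9, 0.3]
width: 0.0003
```

```bash
python3 - <<'E'
from bench import robot,cams
import cv2,numpy as np
o=robot.get_obs();s=cams.snapshot("wrist")
cv2.imwrite("pics/w1.png",s["pixels"][:,:,::-1])
print(o['time'],o['tool_pos'],o['ee_rot'],o['width'],o['joint_positions'])
np.savez("w1.npz",p=o['tool_pos'],r=o['ee_rot'],T=s['tool_from_camera'],f=s['fov_y'],c=(s['cx'],s['cy']))
E
```

```text
2.7 [ 0.66095565 -0.07601194  0.30932807] [ 3.14149065e+00 -2.11495604e-04  3.02730670e+00] 0.00028188919676340007 [-1.99719083e-01  3.62882904e-01  8.52320785e-01  8.91700605e-05
  1.92660839e+00 -1.65619840e+00]
```

View pics/w1.png

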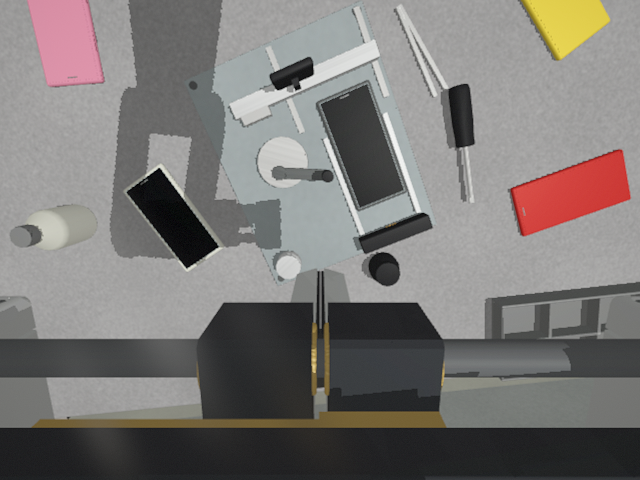

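```bash
python3 - <<'E'
import cv2
a=cv2.imread("pics/w1.png")[0:290,180:450]
cv2.imwrite("pics/w1a.png",cv2.resize(a[20:220,0:200],None,fx=3,fy=3,interpolation=cv2.INTER_CUBIC))
cv2.imwrite("pics/w1b.png",cv2.resize(a[140:290,70:270],None,fx=3,fy=3,interpolation=cv2.INTER_CUBIC))
E
```

```text
(no output)
```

View pics/w1a.png

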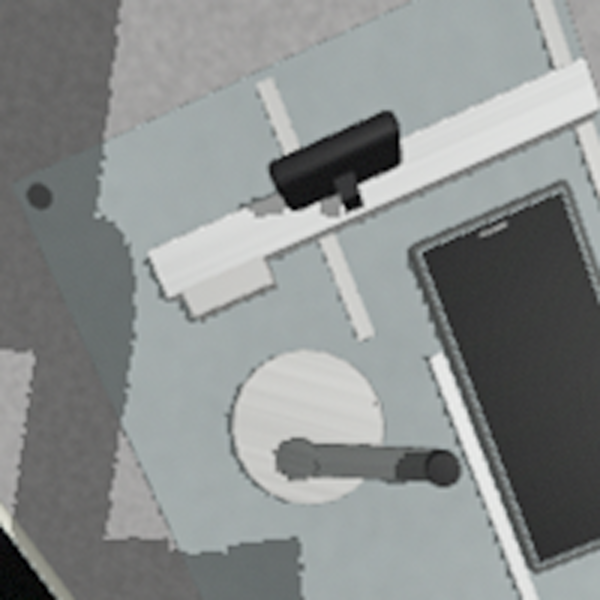

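View pics/w1b.png

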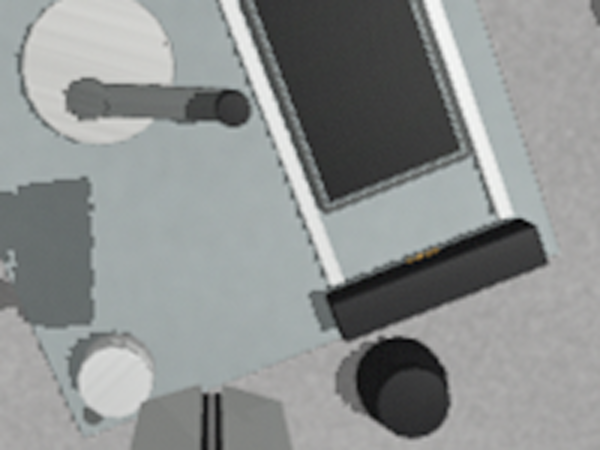

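```bash
cat >> h.py <<'E'
from scipy.spatial.transform import Rotation as Ro
def wonz(fn,u,v,z):
    d=np.load(fn);f=240/np.tan(np.radians(d['f']/2));cx,cy=d['c'];T=d['T']
    R=Ro.from_euler('xyz',d['r']).as_matrix()
    o=d['p']+R@T[:3,3];r=R@T[:3,:3]@np.array([(u-cx)/f,-(v-cy)/f,-1])
    return o+r*(z-o[2])/r[2]
def fit(P,Q):
    P=np.array(P);Q=np.array(Q)
    z=(P-P.mean(0))@[1,1j];w=(Q-Q.mean(0))@[1,1j]
    k=(z*w.conj()).sum();th=np.angle(k);print('scale',abs(k)/(abs(w)**2).sum(),'th',th)
    R=np.array([[np.cos(th),-np.sin(th)],[np.sin(th),np.cos(th)]]);t=P.mean(0)-R@Q.mean(0);print('origin',t)
    print('res mm',((P-Q@R.T-t)*1e3).round(1).tolist());return R,t
E
python3 - <<'E'
from h import *
a=lambda x,y:(180+x/3,20+y/3)
b=lambda x,y:(250+x/3,140+y/3)
w=lambda p,z:wonz("w1.npz",*p,z)
P=[w(a(12,185),.01)[:2],w((357,6),.01)[:2],w(b(85,437),.01)[:2],w(b(551,262),.01)[:2]]
R,t=fit(P,[(-.13,-.13),(-.13,.11),(.165,-.13),(.165,.11)])
for n,p,z in [('bolt',a(297,457),.039),('pin',a(442,468),.075),('plate rearR',a(272,160),.076),('plate rearL',a(390,112),.076),('plate frR',a(290,205),.076),('tin',b(115,382),.038),('phNR',a(413,247),.018),('phFR',b(330,210),.018),('padFR',a(192,320),.02),('dock top',b(330,295),.034)]:
    q=w(p,z);print(n,q.round(4),(R.T@(q[:2]-t)*1e3).round(1))
E
```

```text
scale 0.9804856408557435 th 0.2709039029191363
origin [ 0.57310786 -0.06957521]
res mm [[-1.0, 3.5], [4.1, -4.8], [-3.7, 4.0], [0.6, -2.8]]
bolt [ 0.605 -0.12   0.039] [ 17.2 -57.1]
pin [ 0.6146 -0.0612  0.075 ] [42.2 -3. ]
plate rearR [ 0.5001 -0.1099  0.076 ] [-81.1 -19.3]
plate rearL [ 0.4893 -0.0661  0.076 ] [-79.8  25.8]
plate frR [ 0.5156 -0.1056  0.076 ] [-65.  -19.3]
tin [ 0.7292 -0.1251  0.038 ] [135.5 -95.3]
phNR [ 0.526  -0.0625  0.018 ] [-43.5  19.5]
phFR [ 0.6666 -0.0217  0.018 ] [102.9  21.1]
padFR [ 0.5444 -0.1582  0.02  ] [-51.4 -77.7]
dock top [ 0.7015 -0.0266  0.034 ] [135.3   7.1]
```

The wrist view gives the pivot near world (0.606, -0.122) and the pin near (0.614, -0.061), so the cam angle is about 2.5. I'm coming down on the robot side of the pin.

>>> arm_command:
  plan: [4,0.5,2,0,0,2.5,1,4,0.5,2,0,0,0,1,0,0,4,0,0,0,1,0,0,4,0,0,0,1,0,0,4,0,0,0,1,0,0,3,0,0,0,1,0,0,0,0,0,0,1]

```text
time: 3.62
tool_pos: [0.5809, -0.0549, 0.1165]
ee_rot: [3.141, -0.006, 2.985]
wrist_force: [0.1, 0.4, 0.3]
width: 0.0006
```

```bash
cat > snap.py <<'E'
import sys
from bench import robot,cams
import cv2,numpy as np
o=robot.get_obs()
k=sys.argv[1]
s=cams.snapshot("wrist")
cv2.imwrite(f"pics/w{k}.png",s["pixels"][:,:,::-1])
np.savez(f"w{k}.npz",p=o['tool_pos'],r=o['ee_rot'],T=s['tool_from_camera'],f=s['fov_y'],c=(s['cx'],s['cy']))
A=cams.snapshot("scene")["pixels"][195:330,200:380,::-1];B=cams.snapshot("side")["pixels"][215:350,240:420,::-1]
z=lambda a:cv2.resize(a,None,fx=2.2*2,fy=2.2*2,interpolation=cv2.INTER_CUBIC)
cv2.imwrite(f"pics/s{k}.png",cv2.resize(np.hstack([z(A),z(B)]),(800,300)))
print(o['time'],o['tool_pos'].round(4),o['ee_rot'].round(3),o['wrist_force'].round(1))
E
python3 snap.py 2
```

```text
3.625 [ 0.5809 -0.0549  0.1165] [ 3.141 -0.006  2.985] [0.1 0.4 0.3]
```

View pics/w2.png

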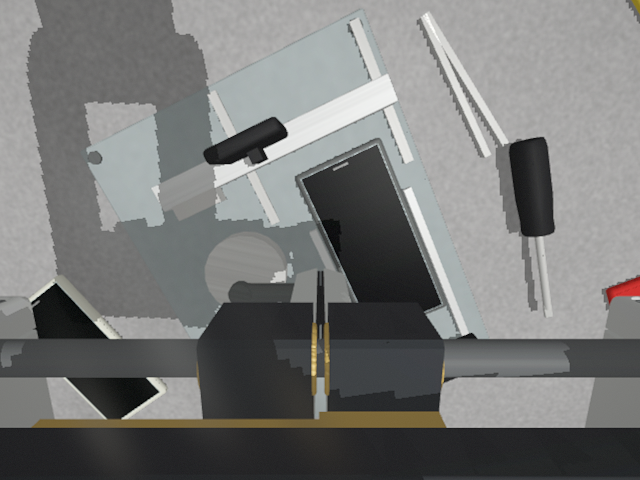

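View pics/s2.png

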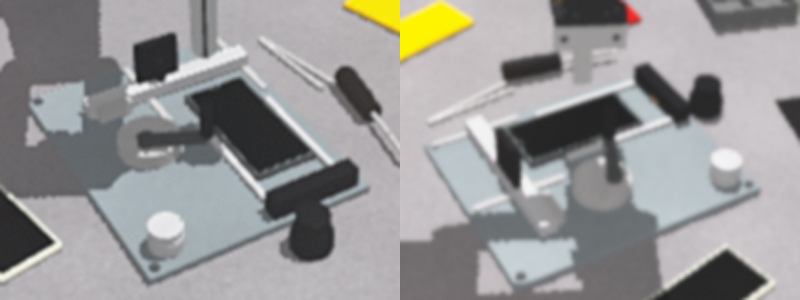

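The finger hangs behind the pin on its robot side, clear of everything. I'm lowering it to pin height.

>>> arm_command:
  plan: [0,0,3.1,0,0,0,1,0,0,3.0,0,0,0,1,0,0,0,0,0,0,1]

```text
time: 4.15
tool_pos: [0.5823, -0.0554, 0.0578]
ee_rot: [3.141, -0.002, 2.985]
wrist_force: [0.4, 0.7, 0.3]
width: 0.0004
```

```bash
python3 snap.py 3
```

```text
4.15 [ 0.5823 -0.0554  0.0578] [ 3.141e+00 -2.000e-03  2.985e+00] [0.4 0.7 0.3]
```

View pics/s3.png

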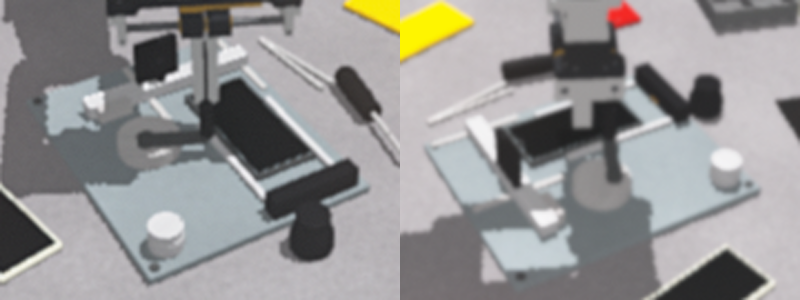

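>>> arm_command:
  plan: [-0.6,0,0,0,0,0,1,-0.6,0,0,0,0,0,1,-0.4,0,0,0,0,0,1,0,0,0,0,0,0,1]

```text
time: 4.8
tool_pos: [0.5986, -0.058, 0.0585]
ee_rot: [3.142, -0.001, 2.985]
wrist_force: [-3.3, 0.9, 2.1]
width: 0.0011
```

The force of about -3.3 N shows contact where predicted. Now I'll drive the arc clockwise.

>>> arm_command:
  plan: [-0.85,0.15,0,0,0,8,1,-0.85,0.15,0,0,0,8,1,-0.85,0.15,0,0,0,8,1,-0.85,0.15,0,0,0,8,1,-0.85,0.15,0,0,0,8,1,0,0,0,0,0,0,1]

```text
time: 5.55
tool_pos: [0.6397, -0.0682, 0.0584]
ee_rot: [3.141, -0.001, 2.289]
wrist_force: [-2.1, 1.7, 3.2]
width: 0.0004
```

```bash
python3 snap.py 4
```

```text
5.55 [ 0.6397 -0.0682  0.0584] [ 3.141e+00 -1.000e-03  2.289e+00] [-2.1  1.7  3.2]
```

View pics/s4.png

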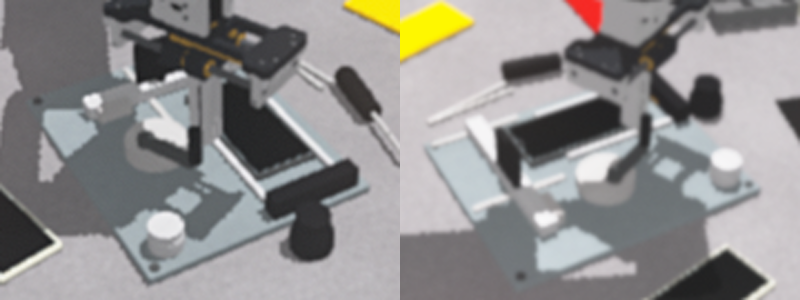

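View pics/w4.png

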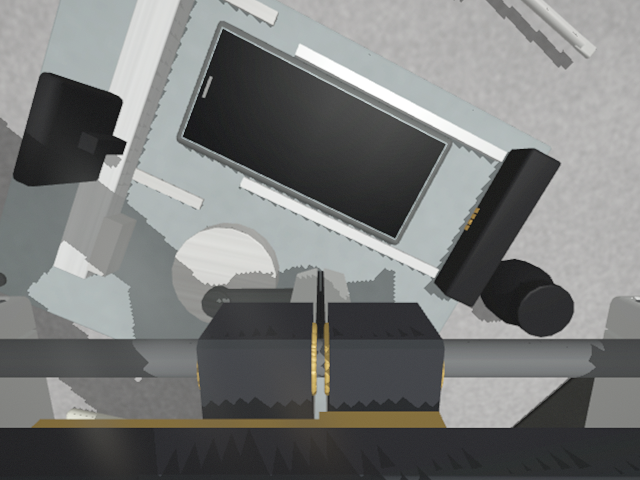

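The lever is following the finger. Continuing.

>>> arm_command:
  plan: [-0.85,0.15,0,0,0,8,1,-0.85,0.15,0,0,0,8,1,-0.85,0.15,0,0,0,8,1,-0.85,0.15,0,0,0,8,1,0,0,0,0,0,0,1]

```text
time: 6.32
tool_pos: [0.6622, -0.0947, 0.0585]
ee_rot: [3.139, -0.001, 1.731]
wrist_force: [0.7, 4.5, -0.6]
width: 0.0006
```

>>> arm_command:
  plan: [-0.85,0.15,0,0,0,8,1,-0.85,0.15,0,0,0,8,1,-0.85,0.15,0,0,0,8,1,0,0,0,0,0,0,1]

```text
time: 6.82
tool_pos: [0.6677, -0.1205, 0.0585]
ee_rot: [3.138, -0.001, 1.312]
wrist_force: [3.3, 2.9, -0.7]
width: 0.0003
```

```bash
python3 snap.py 5
```

```text
6.825 [ 0.6677 -0.1205  0.0585] [ 3.138e+00 -1.000e-03  1.312e+00] [ 3.3  2.9 -0.7]
```

View pics/s5.png

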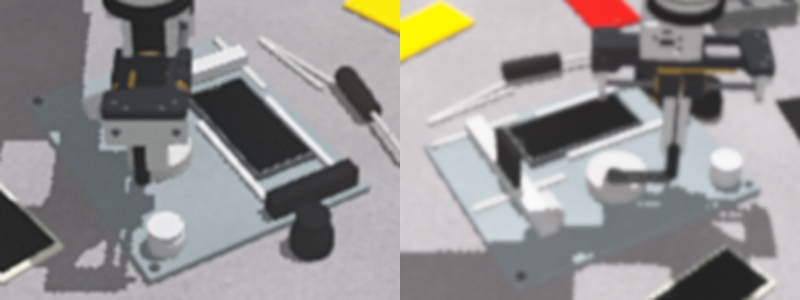

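View pics/w5.png

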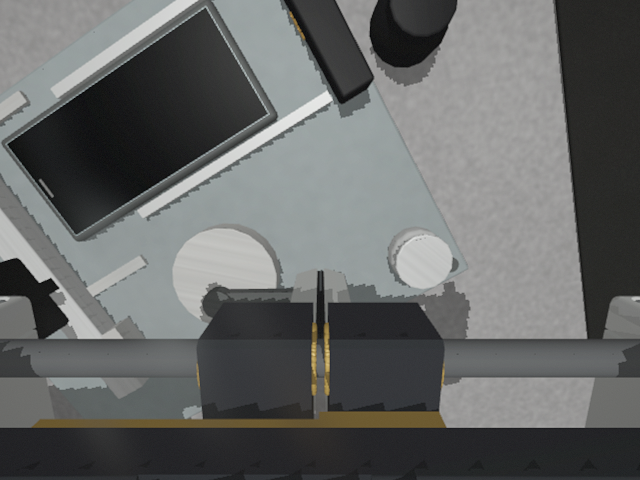

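>>> arm_command:
  plan: [-0.85,0.15,0,0,0,8,1,-0.85,0.15,0,0,0,8,1,-0.85,0.15,0,0,0,8,1,-0.85,0.15,0,0,0,8,1,-0.85,0.15,0,0,0,8,1,-0.85,0.15,0,0,0,8,1,0,0,0,0,0,0,1]

```text
time: 7.85
tool_pos: [0.6455, -0.1676, 0.0588]
ee_rot: [3.139, -0.001, 0.474]
wrist_force: [4.0, -1.2, -1.6]
width: 0.0004
```

```bash
python3 snap.py 6
```

```text
7.85 [ 0.6455 -0.1676  0.0588] [ 3.139e+00 -1.000e-03  4.740e-01] [ 4.  -1.2 -1.6]
```

View pics/s6.png

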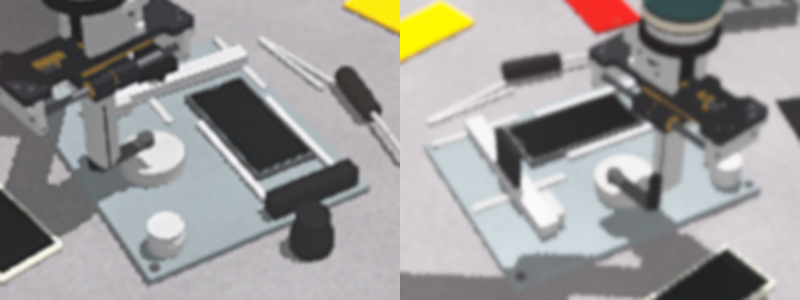

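View pics/w6.png

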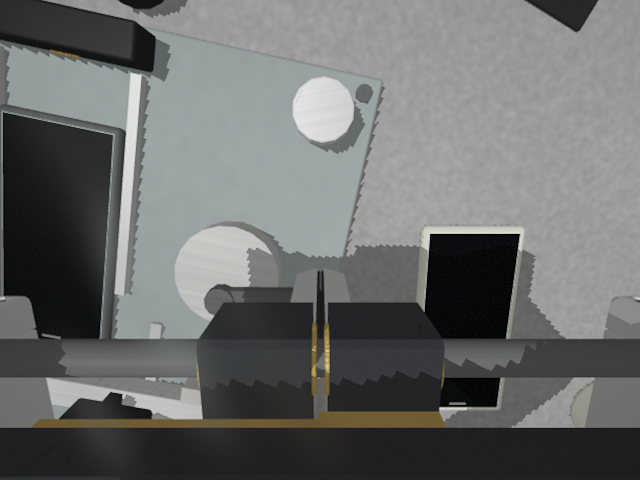

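By geometry the cam is at about 0. I'm backing off, rising, and moving behind the push plate.

>>> arm_command:
  plan: [1,0,0,0,0,0,1,1.2,0,0,0,0,0,1,0,0,-4,0,0,0,1,0,0,-5,0,0,0,1,-3.6,-3.6,0,0,0,0,1,-3.6,-3.6,0,0,0,0,1,-3.6,-3.6,0,0,0,0,1,-3.6,-3.6,0,0,0,0,1]

```text
time: 9.0
tool_pos: [0.4693, -0.0925, 0.1484]
ee_rot: [-3.141, 0.001, 0.473]
wrist_force: [-0.3, -0.3, 0.5]
width: 0.0007
```

>>> arm_command:
  plan: [0,0,0,0,0,8,1,0,0,0,0,0,3.6,1,0,0,0,0,0,0,1]

```text
time: 9.38
tool_pos: [0.4708, -0.093, 0.1486]
ee_rot: [-3.141, 0.001, 0.271]
wrist_force: [0.7, 0.2, 0.1]
width: 0.0007
```

```bash
python3 snap.py 7
```

```text
9.375 [ 0.4708 -0.093   0.1486] [-3.141e+00  1.000e-03  2.710e-01] [0.7 0.2 0.1]
```

View pics/s7.png

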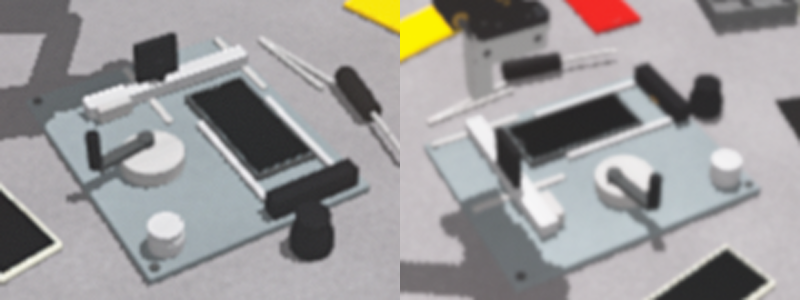

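View pics/w7.png

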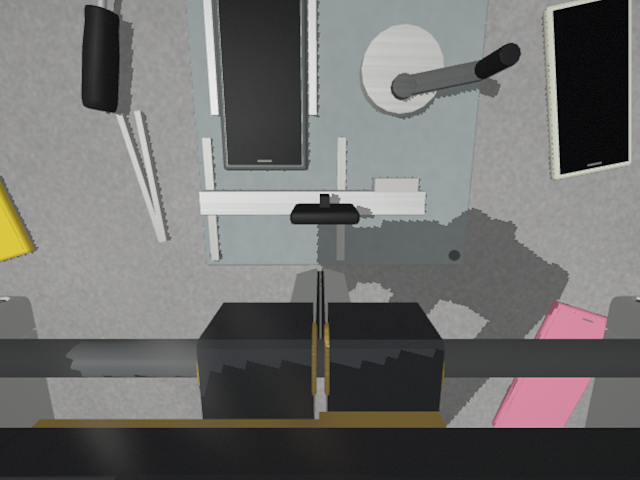

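```bash
python3 - <<'E'
from h import *
w=lambda p,z:wonz("w7.npz",*p,z)
P=[];th=.271
R=np.array([[np.cos(th),-np.sin(th)],[np.sin(th),np.cos(th)]]);t=np.array([.573,-.0696])
for n,p,z in [('bolt',(403,86),.039),('pin',(511,54),.075),('plateL',(293,206),.076),('plateR',(358,207),.076),('rearL',(291,222),.07),('rearR',(358,222),.07),('bar L near',(201,214),.028),('bar R near',(425,214),.028)]:
    q=w(p,z);P.append(q);print(n,q.round(4),(R.T@(q[:2]-t)*1e3).round(1))
d=P[1]-P[0];print('a',np.arctan2(d[1],d[0])-th+1.35)
E
```

```text
bolt [ 0.6042 -0.1197  0.039 ] [ 16.6 -56.6]
pin [ 0.632  -0.1744  0.075 ] [  28.8 -116.8]
plateL [ 0.5    -0.0645  0.076 ] [-68.9  24.5]
plateR [ 0.5116 -0.1087  0.076 ] [-69.6 -21.2]
rearL [ 0.4875 -0.0658  0.07  ] [-81.4  26.6]
rearR [ 0.5006 -0.1127  0.07  ] [-81.3 -22.2]
bar L near [0.4655 0.0107 0.028 ] [-82.  106.2]
bar R near [ 0.5165 -0.1717  0.028 ] [-81.7 -83.3]
a -0.021121108618068707
```

The clear view from above shows the cam at about -0.02 rad: bolt at pixel (403,86), pin top at (511,54). The push plate's rear face is 15 mm ahead of the finger. Next I descend and push.

>>> arm_command:
  plan: [0,0.3,4.5,0,0,0,1,0,0,4.5,0,0,0,1,0,0,0,0,0,0,1,0.6,0,0,0,0,0,1,0.6,0,0,0,0,0,1,0.6,0,0,0,0,0,1,0.4,0,0,0,0,0,1,0,0,0,0,0,0,1]

```text
time: 10.52
tool_pos: [0.4937, -0.0903, 0.0588]
ee_rot: [3.142, -0.002, 0.27]
wrist_force: [-0.6, 0.7, 0.5]
width: 0.0007
```

```bash
python3 snap.py 8
```

```text
10.525 [ 0.4937 -0.0903  0.0588] [ 3.142e+00 -2.000e-03  2.700e-01] [-0.6  0.7  0.5]
```

View pics/s8.png

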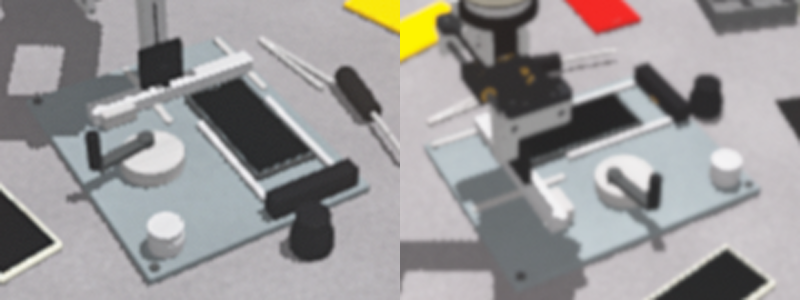

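View pics/w8.png

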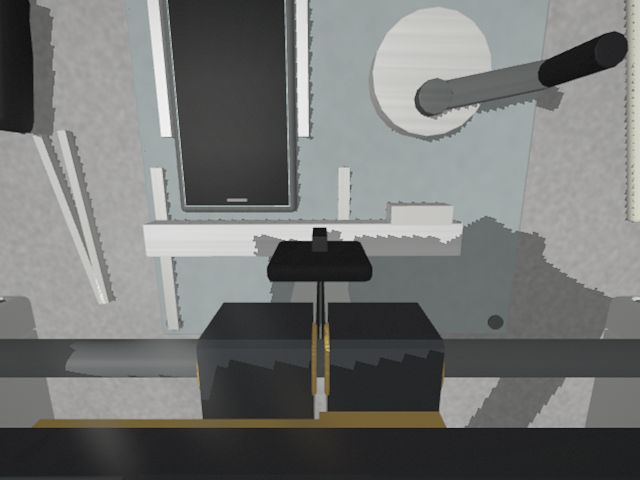

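The slide moves with the finger. Pushing on gently.

>>> arm_command:
  plan: [0.5,0,0,0,0,0,1,0.5,0,0,0,0,0,1,0.5,0,0,0,0,0,1,0.5,0,0,0,0,0,1,0.5,0,0,0,0,0,1,0.5,0,0,0,0,0,1,0.4,0,0,0,0,0,1,0,0,0,0,0,0,1]

```text
time: 11.68
tool_pos: [0.5264, -0.0814, 0.0584]
ee_rot: [3.141, -0.001, 0.27]
wrist_force: [-0.9, -0.1, 0.7]
width: 0.0006
```

>>> arm_command:
  plan: [0.2,0,0,0,0,0,1,0.2,0,0,0,0,0,1,0,0,0,0,0,0,1]

```text
time: 12.05
tool_pos: [0.5297, -0.0805, 0.0584]
ee_rot: [3.142, -0.0, 0.27]
wrist_force: [-2.5, 1.0, -0.4]
width: 0.0003
```

```bash
python3 snap.py 9
```

```text
12.05 [ 0.5297 -0.0805  0.0584] [ 3.142 -0.     0.27 ] [-2.5  1.  -0.4]
```

View pics/s9.png

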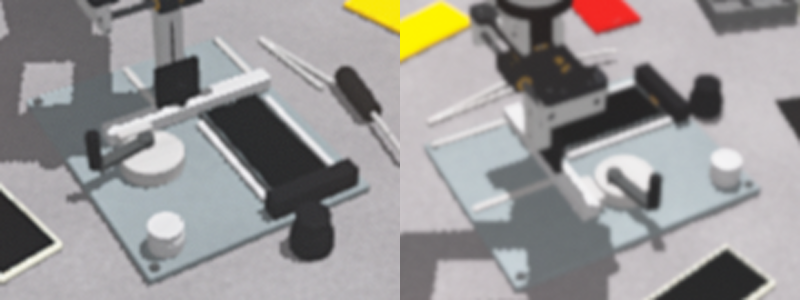

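View pics/w9.png

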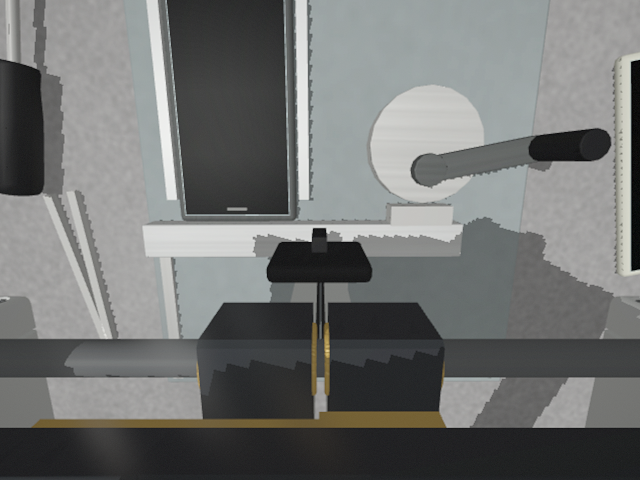

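>>> arm_command:
  plan: [0.2,0,0,0,0,0,1,0.2,0,0,0,0,0,1,0,0,0,0,0,0,1]

```text
time: 12.58
tool_pos: [0.531, -0.0801, 0.0584]
ee_rot: [-3.141, 0.006, 0.27]
wrist_force: [-9.1, -1.8, 4.3]
width: 0.0003
```

>>> arm_command:
  plan: [0.2,0,0,0,0,0,1,0,0,0,0,0,0,1]

```text
time: 12.82
tool_pos: [0.531, -0.0801, 0.0585]
ee_rot: [-3.141, 0.01, 0.269]
wrist_force: [-14.0, -2.6, 7.3]
width: 0.0004
```

>>> arm_command:
  plan: [0.2,0,0,0,0,0,1,0,0,0,0,0,0,1]

```text
time: 13.08
tool_pos: [0.531, -0.08, 0.0584]
ee_rot: [-3.141, 0.015, 0.269]
wrist_force: [-19.0, -3.9, 10.7]
width: 0.0004
```

A hard stop: force climbs with no motion. I'll back off, rise and check.

>>> arm_command:
  plan: [-1,0,0,0,0,0,1,-2,0,0,0,0,0,1,-1.5,0,0,0,0,0,1,0,0,-5,0,0,0,1,-4,0,-5,0,0,0,1,-2,0,-4,0,0,0,1,0,0,0,0,0,0,1]

```text
time: 13.95
tool_pos: [0.4387, -0.1071, 0.2021]
ee_rot: [3.135, -0.009, 0.269]
wrist_force: [0.1, 0.9, -0.3]
width: 0.0003
```

```bash
python3 snap.py 10
```

```text
13.95 [ 0.4387 -0.1071  0.2021] [ 3.135 -0.009  0.269] [ 0.1  0.9 -0.3]
```

View pics/s10.png

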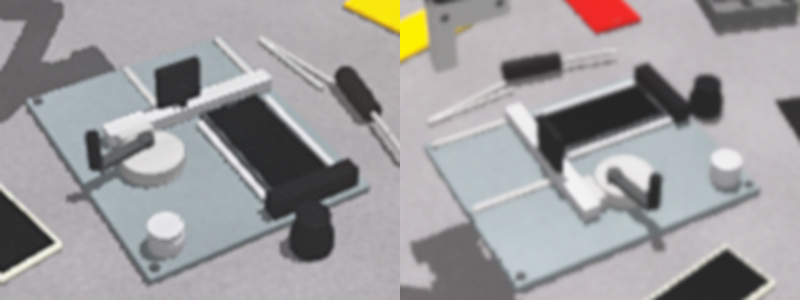

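View pics/w10.png

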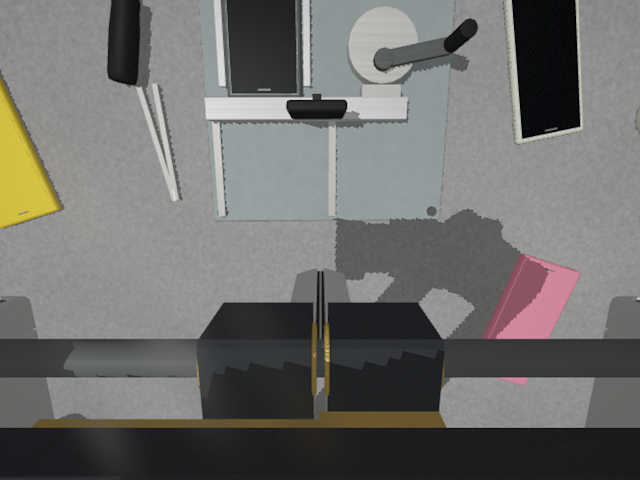

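```bash
python3 - <<'E'
import cv2
a=cv2.imread("pics/w10.png")[0:230,200:480];cv2.imwrite("pics/w10z.png",cv2.resize(a,None,fx=2.6,fy=2.6,interpolation=cv2.INTER_CUBIC))
a=cv2.imread("pics/s10.png");
from bench import cams
A=cams.snapshot("scene")["pixels"][205:315,205:375,::-1];cv2.imwrite("pics/s10z.png",cv2.resize(A,None,fx=4.6,fy=4.6,interpolation=cv2.INTER_CUBIC))
E
```

```text
(no output)
```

View pics/w10z.png

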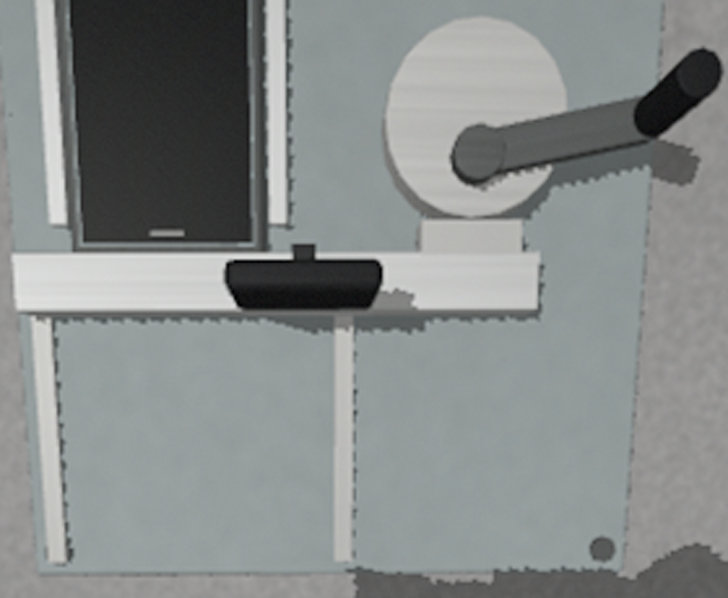

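View pics/s10z.png

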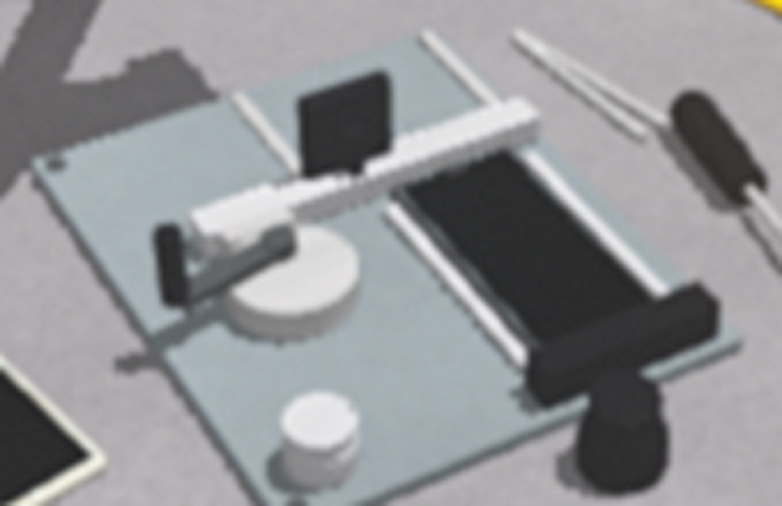

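```bash
python3 - <<'E'
from h import *
w=lambda x,y,z:wonz("w10.npz",200+x/2.6,y/2.6,z)
th=.271;R=np.array([[np.cos(th),-np.sin(th)],[np.sin(th),np.cos(th)]]);t=np.array([.573,-.0696])
P={}
for n,x,y,z in [('bolt',480,153,.039),('pin',702,72,.075),('rearMid',305,308,.066),('padfront',470,218,.028),('barfront',380,253,.028),('barrear',420,311,.028),('platenear',340,572,.01),('camrim near',470,216,.035)]:
    q=w(x,y,z);P[n]=q;print(n,q.round(4),(R.T@(q[:2]-t)*1e3).round(1))
d=P['pin']-P['bolt'];print('a',np.arctan2(d[1],d[0])-th+1.35)
f=lambda x,y,z:onz('scene',205+x/4.6,205+y/4.6,z)
for n,x,y,z in [('barfrontL top',540,125,.028),('phone FR',525,345,.018),('dock block R near top',530,372,.034),('platetopL',388,72,.076),('platetopR',300,97,.076)]:
    q=f(x,y,z);print(n,q.round(4),(R.T@(q[:2]-t)*1e3).round(1))
E
```

```text
bolt [ 0.6042 -0.121   0.039 ] [ 16.3 -57.9]
pin [ 0.632  -0.1745  0.075 ] [  28.8 -116.9]
rearMid [ 0.5371 -0.0778  0.066 ] [-36.8   1.7]
padfront [ 0.5865 -0.1251  0.028 ] [ -1.9 -57.1]
barfront [ 0.5667 -0.0975  0.028 ] [-13.5 -25.2]
barrear [ 0.5516 -0.1171  0.028 ] [-33.3 -40. ]
platenear [ 0.4491 -0.1166  0.01  ] [-132.   -12.1]
camrim near [ 0.5854 -0.1242  0.035 ] [ -2.7 -55.9]
a -0.013496503957856731
barfrontL top [0.5395 0.0275 0.028 ] [ -6.3 102.6]
phone FR [ 0.6857 -0.0217  0.018 ] [121.4  15.9]
dock block R near top [ 0.7194 -0.0293  0.034 ] [151.8  -0.3]
platetopL [ 0.5394 -0.0514  0.076 ] [-27.5  26.5]
platetopR [ 0.5487 -0.0973  0.076 ] [-30.8 -20.2]
```

Bar rear to bolt measures 49.6 mm, against 50 expected when fully home, and the cam is at about 0. One view from above the dock will check the phone.

>>> arm_command:
  plan: [4.1,-0.7,-1.5,0,0,0,1,4.1,-0.7,-1.5,0,0,0,1,4.1,-0.7,-1.5,0,0,0,1,4.1,-0.7,-1.5,0,0,0,1,0,0,0,0,0,0,1,0,0,0,0,0,0,1]

```text
time: 14.9
tool_pos: [0.5869, -0.0352, 0.255]
ee_rot: [-3.14, 0.004, 0.27]
wrist_force: [0.2, -0.4, -0.2]
width: 0.0008
```

```bash
python3 snap.py 11
```

```text
14.9 [ 0.5869 -0.0352  0.255 ] [-3.14   0.004  0.27 ] [ 0.2 -0.4 -0.2]
```

View pics/w11.png

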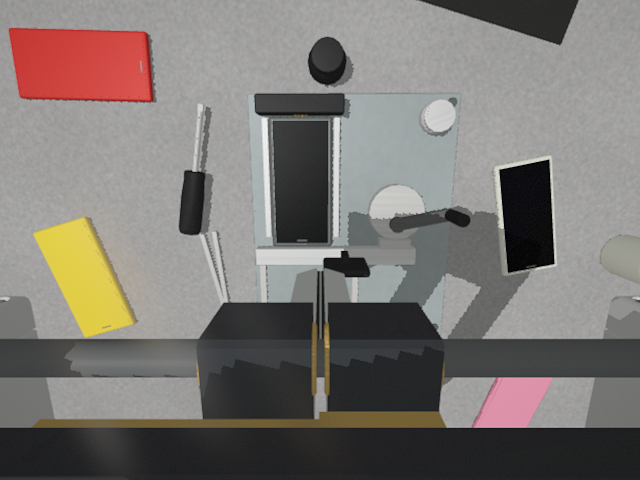

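The view shows the phone (270–332, 117–245) flush with the dock block (bottom edge at about row 115) and the slide bar up against the phone. The neighbouring items haven't moved. Handing in.

```bash
python3 -c "
from bench import close_job
print(close_job())"
```

```text
the job is handed in; nothing more can be done
None
```

The phone is docked: I pushed the cam pin clockwise round the far side to the low point, then pushed the slide until it hit a hard stop. I backed off and handed in at about 15 s, with the robot touching nothing.

**Last checks**
- **Cam:** measured at about -0.01 to -0.02 rad in two wrist views, well within the 0.5 rad allowed.
- **Slide:** the back of the bar to the pivot bolt measured 49.6 mm, against 50 mm when fully home. At the stop the push force rose to about 19 N along the push with no further motion.
- **Phone:** it lies flat, with its far end within about 2 pixels of the dock block and the bar against its near edge.
- **Other items:** those in the last views look where they were; I judged this by eye and did not measure it.

**Disagreement:** known lengths measured about 2% short in the cameras, and the pivot came out about 3 mm off its stated place in the fixture. Taken raw, the push plate's rear face was about 5 to 7 mm short of home, outside the 4 mm allowed. I therefore relied on the bar-to-bolt distance, in which the offset cancels, and on the hard stop.

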